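# Shut the lamp drawer to free the other one

## Task

The small two-drawer parts chest on the repair bench has an interlock that lets only one drawer be out at a time. Push the drawer that was left open fully home, then pull the other drawer out by its handle well past halfway and leave it open, with the first one still shut. Do not shift or knock over the lamp standing by itself on the bench beside the chest.

Things in the scene. Friction and masses are not known exactly. Their poses are not given: they have to be found in the camera images.
- lamp_drawer (a joint): How far the drawer that starts open is out, in m: 0 fully home, 0.12 fully out, starts at 0.06 to 0.11. Slides with about 1.5 N friction, stays where left. While it is out by more than about 6 mm a hidden pin locks the other drawer (which gives only some 5 mm); with it home the other slides freely. Both are in a fixed grey chest, 220 deep, 320 wide, 95 mm high; which is left or right varies.
- lamp_drawer_pull (a point): Mid bar handle of the drawer that starts open: level steel bar 11 mm thick, 90 long, 72 mm above the bench, 23 below the chest's top. Axis 45 mm out from the flat front (148 wide, top edge 93 mm up), 39 mm clear gap behind, two posts 74 mm apart. Moves with the drawer; x points straight into the chest (push shut), y along the bar, z up. Chest turned up to 12 degrees.
- holder_drawer_pull (a point): The same point of the identical handle on the other drawer, shut at the start; same axes. This drawer opens along its -x, straight out towards the robot, by up to 0.12 m, with the same friction. The two drawers lie side by side, centre lines 150 mm apart.
- lamp: White LED lamp standing loose on its dome, metal screw cap up: 60 mm across, 112 mm high, about 90 g; origin at the centre of its underside, z up. It stands to the right (-y) of the chest's front; leave it alone. (A heavy blue vise on the left and a black soldering-iron stand on the right are fixed to the bench.)

How it is judged:
By the outcome, as a careful person would: the job done as asked, in the order asked, and still so for the second after the job is handed in, with the robot touching nothing.
It also fails if it takes over 40 s, if anything falls off the work surface, if the arm or the gripper's body presses on something with over 40 N, if the wrist force passes 120 N, or if a joint passes its speed limit or range.

## Robot

A 6-joint arm with a two-finger parallel gripper is mounted at the origin on the work surface. World frame = base frame: x ahead of the robot, y to its left, z up, the work surface at z = 0. Lengths are in m, angles in rad, forces in N, time in s.
With the tool pointing down it reaches from about 0.375 to 0.9 m from the base axis. Payload 3.1 kg.
Tool frame: the origin (TCP) lies midway between the tips of the shut fingers; the grasp point (between the pads) lies 19 mm behind it; z points along the fingers, y is the line along which they close (so a half turn about z gives the same grasp; the last joint's range is limited). The gripper opens to 85 mm and grips with 20 to 120 N. Pads are 22 mm wide; open, the fingers measure 114 mm over their backs; the gripper's body (76 mm by 85 mm) begins 54 mm behind the grasp point. The pads swing forward as they close: fully open they stand 13 mm farther back than shut.
Start: joints at [-1.323, 0.527, 1.433, -0, 1.181, -0.178], TCP at [0.258, -0.569, 0.194] pointing down, gripper open.
Joint ranges: [-3.08, 3.08], [-0.75, 2.2], [0.22, 2.44], [-1.43, 4.57], [0, 2.65], [-2.85, 2.85]. Speed limits (rad/s): [2.79, 2.79, 3.14, 3.14, 3.14, 3.14].

## Interface

Orientations are given as a unit quaternion [x, y, z, w].
In Python, from station import manip gives the robot as it stands.
- The arm moves only by the tool step_arm, never from a script. Its argument "targets" is text: rows parted by semicolons, each of 4 numbers parted by spaces: the shift along the tool's x, y, z in mm, then the turn about the tool's z in degrees. A call has 1 to 12 rows; each row is the pose to reach, as a shift and turn from the pose commanded when the call began, along the tool's axes at that moment; what a row does not reach only later rows make up. A row lasts 1/10 s, in which the tool goes at most 50 mm and 8.59 degrees, less where a joint would pass 70% of its speed; a pose out of reach is approached as far as the arm can. A call with a gripper value outside its range is refused whole. "gripper" is the closure, from 0 (fully open) to 1 (shut), set as the call begins (left out, the last holds). The fingers move at their own pace and stop on an object; "squeeze" is the grip in N (left out, the last holds). Time passes only in rows, so rows that repeat a pose let the fingers close. It gives the time, the measured TCP pose, the force, the opening and the grip force at its end, in the units of the state.
- manip.sense(): the state, without advancing time (a new reading comes with each control period).
- manip.snapshot(name): name is "scene" or "side" or "wrist"; returns the picture (384x512x3 uint8, red, green, blue); there is no depth.
- manip.get_calibration(name): a dict with "fov_y" (degrees; the focal length in pixels is half the picture's height over the tangent of half this angle, whatever the lens; pixels are square), "cx", "cy" (the principal point, pixels), "extrinsics" (4x4, takes a point from camera to world coordinates); the wrist camera has in their place "tool_from_camera" (4x4, takes a point from camera to tool coordinates, whose origin is the TCP and whose axes are the flange's). Camera axes: x right, y down, z forward; pixel columns grow to the right and rows downward; lengths in m; the calibration is good to about 2 mm. A picture is of the moment at which its call begins: read the wrist's pose just before it. get_calibration takes no time and is no camera call.
- manip.sign_off(): hands the job in; it is judged then, once.
Trained networks look in the newest picture that a camera, given by its name, has taken for a name from the list of things; names that differ only in an ending like _2 or _b are one class to them, and where a whole thing is asked for, a point or a joint stands for the part that bears it (a point fixed in the world has none). Each returns a list of dicts, best first, with "p" (0 to 1); they miss things now and then, are a little off and sometimes report something else, mostly with a low value. They report only what shows in the picture. A call takes as long as a camera call.
- manip.recognise(camera, query): "position" ([column, row] in pixels, amid what is visible of it).
- manip.masks_of(camera, query): "pixels" (384x512 bool, what is visible of it) and "position" ([column, row] in pixels, amid what is visible of it).
- manip.mark_of(camera, query): "position" ([column, row] in pixels: a listed point, or the origin of a listed thing).
The state is a dict: "t": time; "q": joint angles; "qd": joint speeds; "tau": joint torques, N m; "tcp_pos": TCP position; "tool_rot": TCP orientation; "force": force on the tool from outside, world axes, zero at the start; "ft_torque": the same for the moment, N m; "finger_gap": opening from 0.0 (shut) to 1.0 (fully open); "gripper_force": force on a finger pad.
Only numpy, scipy, OpenCV 4.12 (cv2) and the standard library are available. Lean on these libraries where they do the work, as an engineer would, in place of code of your own. Each camera call takes 0.05 s, during which the arm holds its last target. There are 200 camera calls.

## Working session

There is one attempt and no reset: what is moved stays moved. The work goes in short steps, Python scripts to look and compute and a tool call to move; the robot and the scene stay as the last step left them, time stands still between calls to the robot, and variables do not carry over. Pictures are saved under pics/ and viewed, at most 10 in all, crops included, and the job is handed in when it is done.

Besides the shell and the picture viewer there is one more tool, called after ">>>" by a JSON object that holds its "op" and its "data", one argument or row to a line. step_arm: Moves the arm, as the interface text tells. Its arguments: {"type":"object","properties":{"targets":{"type":"string"},"gripper":{"type":"number"},"squeeze":{"type":"number"}},"required":["targets"]}

```bash
mkdir -p pics
cat > h.py <<'E'
import numpy as np, cv2
from station import manip
from scipy.spatial.transform import Rotation as R
def cam(n,s=None):
    c=manip.get_calibration(n); f=192/np.tan(np.radians(c["fov_y"])/2)
    if n=="wrist":
        T=np.eye(4);T[:3,:3]=R.from_quat(s["tool_rot"]).as_matrix();T[:3,3]=s["tcp_pos"];E=T@np.array(c["tool_from_camera"])
    else:E=np.array(c["extrinsics"])
    return f,c["cx"],c["cy"],E
def ray(n,p,s=None):
    f,cx,cy,E=cam(n,s); d=E[:3,:3]@np.array([(p[0]-cx)/f,(p[1]-cy)/f,1]);return E[:3,3],d/np.linalg.norm(d)
def atz(n,p,z,s=None):
    o,d=ray(n,p,s);return o+d*(z-o[2])/d[2]
def tri(rs):
    A=sum(np.eye(3)-np.outer(d,d) for o,d in rs);b=sum((np.eye(3)-np.outer(d,d))@o for o,d in rs);return np.linalg.solve(A,b)
def snap(n,f=None):
    s=manip.sense();im=manip.snapshot(n)
    if f:cv2.imwrite("pics/"+f,cv2.cvtColor(im,cv2.COLOR_RGB2BGR))
    return s,im
E
python3 - <<'E'
from h import *
ims=[]
rs={}
np.set_printoptions(precision=4,suppress=True)
print(manip.sense())
for n in("scene","side","wrist"):
    s,im=snap(n);ims.append(im)
    for q in("lamp_drawer_pull","holder_drawer_pull","lamp"):
        m=manip.mark_of(n,q)
        for k in m[:2]:print(n,q,np.round(k["position"],1),round(k["p"],2),atz(n,k["position"],0 if q=="lamp" else .072,s))
        if m: rs.setdefault(q,[]).append(ray(n,m[0]["position"],s))
for q in rs:print(q,tri(rs[q]) if len(rs[q])>1 else'', tri(rs[q][:2]) if len(rs[q])>1 else '')
a=cv2.cvtColor(np.hstack(ims[:2]),cv2.COLOR_RGB2BGR);cv2.imwrite("pics/a.png",cv2.resize(a,(800,300),interpolation=cv2.INTER_AREA))
cv2.imwrite("pics/s.png",cv2.cvtColor(ims[0],cv2.COLOR_RGB2BGR))
E
```

```text
{'t': 0.0, 'q': array([-1.3235,  0.5284,  1.4339, -0.    ,  1.1814, -0.1785]), 'qd': array([-0.0001, -0.0003, -0.0012,  0.0005, -0.0007, -0.0006]), 'tau': array([ -0.0011, -44.2355, -17.8023,  -0.0002,   0.0083,  -0.    ]), 'tcp_pos': array([ 0.258 , -0.5684,  0.1933]), 'tool_rot': array([ 0.9774,  0.2113, -0.    , -0.0011]), 'force': array([-0.1207, -0.3419, -0.1133]), 'ft_torque': array([0.0046, 0.006 , 0.0145]), 'gripper_force': 0.0, 'finger_gap': 1.000214737225049}
scene lamp_drawer_pull [339.8 153.4] 0.71 [0.5585 0.1115 0.072 ]
scene holder_drawer_pull [284.4 189.5] 0.62 [ 0.6329 -0.0354  0.072 ]
scene lamp [147.9 201. ] 0.65 [ 0.5606 -0.3406  0.    ]
side lamp_drawer_pull [231.1 284.8] 0.76 [0.5692 0.114  0.072 ]
side holder_drawer_pull [235.1 214.8] 0.65 [ 0.6434 -0.0245  0.072 ]
side lamp [323.3 162.5] 0.88 [ 0.562  -0.3301  0.    ]
side lamp [233.3 285.6] 0.65 [0.5867 0.0829 0.    ]
lamp_drawer_pull [0.5653 0.1127 0.0773] [0.5653 0.1127 0.0773]
holder_drawer_pull [ 0.6392 -0.0304  0.0732] [ 0.6392 -0.0304  0.0732]
lamp [ 0.5613 -0.3386 -0.0041] [ 0.5613 -0.3386 -0.0041]
```

View pics/a.png

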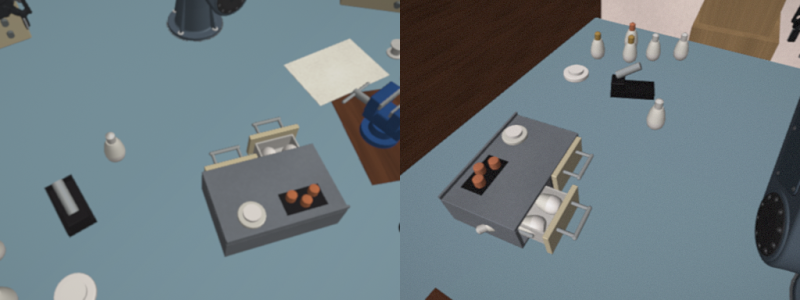

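The scene and side pictures show the open drawer on the left (+y), scene px (340,153), and the shut one beside it at (284,190). The lamp stands alone at about (0.56, -0.335). I'll go above the handles for a close look.

>>> {"op": "step_arm", "data": {
  "targets": "498 -465 -60 -72;498 -465 -60 -72;498 -465 -60 -72;498 -465 -60 -72;498 -465 -60 -72;498 -465 -60 -72;498 -465 -60 -72;498 -465 -60 -72;498 -465 -60 -72;498 -465 -60 -72;498 -465 -60 -72;498 -465 -60 -72"
}}

```text
t: 1.8
tcp_pos: [0.4881, -0.0153, 0.2474]
tool_rot: [0.667, 0.745, 0.0, 0.001]
force: [0.4, -1.1, -0.4]
finger_gap: 0.998
gripper_force: 0.0
```

>>> {"op": "step_arm", "data": {
  "targets": "0 0 0 0;0 0 0 0"
}}

```text
t: 2.0
tcp_pos: [0.4876, -0.0162, 0.247]
tool_rot: [0.665, 0.747, -0.0, 0.0]
force: [-0.4, -0.4, -0.2]
finger_gap: 0.998
gripper_force: 0.0
```

```bash
cat > m.py <<'E'
from h import *
import sys
np.set_printoptions(precision=4,suppress=True)
s,im=snap("wrist",sys.argv[1]);M=R.from_quat(s["tool_rot"]).as_matrix()
print("t",s["t"],"tcp",s["tcp_pos"],"tool y heading",np.degrees(np.arctan2(M[1,1],M[0,1])),"z",M[:,2],"q",s["q"])
rs={}
for n in("wrist","scene","side"):
    if n!="wrist":snap(n)
    for q in("lamp_drawer_pull","holder_drawer_pull"):
        m=manip.mark_of(n,q)
        for k in m[:2]:print(n,q,np.round(k["position"],1),round(k["p"],2),atz(n,k["position"],.072,s))
        if m and m[0]["p"]>.4: rs.setdefault(q,[]).append(ray(n,m[0]["position"],s))
for q in rs:
    if len(rs[q])>1:print(q,tri(rs[q]))
print(manip.get_calibration("wrist")["tool_from_camera"])
E
python3 m.py w1.png
```

```text
t 2.0 tcp [ 0.4876 -0.0162  0.247 ] tool y heading 6.605935425200386 z [ 0.0001 -0.0007 -1.    ] q [-0.2622  0.2756  1.7003 -0.0007  1.1654 -0.3773]
wrist lamp_drawer_pull [325.7  68.2] 0.94 [0.5597 0.1133 0.072 ]
wrist lamp_drawer_pull [365.6 193.9] 0.56 [ 0.643  -0.0357  0.072 ]
wrist holder_drawer_pull [368.6 193.1] 0.8 [ 0.6468 -0.0341  0.072 ]
scene lamp_drawer_pull [338.9 156.1] 0.92 [0.5656 0.1073 0.072 ]
scene holder_drawer_pull [288.4 191.2] 0.75 [ 0.6389 -0.0277  0.072 ]
side lamp_drawer_pull [230.7 286. ] 0.62 [0.5686 0.1164 0.072 ]
side holder_drawer_pull [235.3 215.1] 0.65 [ 0.6426 -0.024   0.072 ]
lamp_drawer_pull [0.5644 0.1126 0.0679]
holder_drawer_pull [ 0.6429 -0.0286  0.0747]
[[ 0.001  -0.9639 -0.2663  0.0671]
 [ 1.      0.0013 -0.0009 -0.0011]
 [ 0.0012 -0.2663  0.9639 -0.1801]
 [ 0.      0.      0.      1.    ]]
```

View pics/w1.png

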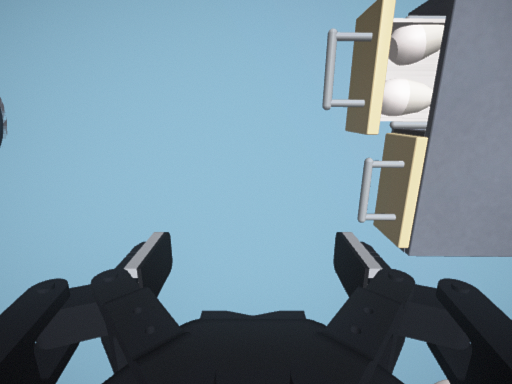

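The wrist picture shows both bars: the open drawer's from (331,32) to (327,107), the shut one's from (368,160) to (362,221).

Run:
```python
from h import *
s=manip.sense()
for a,b in(((331,32),(327,107)),((368,160),(362,221))):
    p,q=atz("wrist",a,.072,s),atz("wrist",b,.072,s);d=p-q
    print((p+q)/2,np.linalg.norm(d),"chest yaw",np.degrees(np.arctan2(d[1],d[0]))-90)
# front edge of chest top / drawer plate edges
for a,b in(((453,0),(407,256)),((384,0),(366,134))):
    p,q=atz("wrist",a,.094,s),atz("wrist",b,.094,s);d=p-q;print(p,q,np.degrees(np.arctan2(d[1],d[0]))-90)
M=R.from_quat(s["tool_rot"]).as_matrix()
for P in([.564,.113],[.643,-.030]):print((M.T@(np.array([*P,.26])-s["tcp_pos"]))*1000)
```

```text
[0.56447442 0.10865123 0.072     ] 0.08366678173128911 chest yaw 7.330285177513019
[ 0.64080137 -0.03503964  0.072     ] 0.08575433642668959 chest yaw 7.223726939338533
[0.67726701 0.18809981 0.094     ] [ 0.70758517 -0.11300781  0.094     ] 5.749664058270014
[0.60444575 0.18002868 0.094     ] [0.61633081 0.04060148 0.094     ] 4.872231643962138
[121.9649102   90.54857234 -13.20357879]
[-28.83408614 153.39491374 -13.21215524]
```

>>> {"op": "step_arm", "data": {
  "targets": "120 45 60 0;120 45 60 0;120 45 60 0;120 45 120 0;120 45 195 0;120 45 195 0;120 45 195 0;120 45 195 0",
  "gripper": 1,
  "squeeze": 30
}}

```text
t: 3.25
tcp_pos: [0.5191, 0.1067, 0.0519]
tool_rot: [0.667, 0.745, -0.0, -0.0]
force: [0.3, 0.2, 0.3]
finger_gap: 0.002
gripper_force: 0.0
```

```bash
python3 m.py w2.png
```

```text
t 3.25 tcp [0.5191 0.1067 0.0519] tool y heading 6.361873659557208 z [-0.0008  0.     -1.    ] q [-0.0083  0.619   1.7895  0.      0.7339 -0.1193]
wrist lamp_drawer_pull [326.4 225.3] 0.72 [0.5644 0.1112 0.072 ]
scene lamp_drawer_pull [340.9 157.1] 0.6 [0.5692 0.1111 0.072 ]
scene holder_drawer_pull [288.3 191.1] 0.81 [ 0.6386 -0.0279  0.072 ]
side lamp_drawer_pull [232.  284.3] 0.98 [0.5683 0.1124 0.072 ]
side holder_drawer_pull [237.8 214.3] 0.68 [ 0.6392 -0.0283  0.072 ]
lamp_drawer_pull [0.5673 0.1112 0.0698]
holder_drawer_pull [ 0.639  -0.028   0.0725]
[[ 0.001  -0.9639 -0.2663  0.0671]
 [ 1.      0.0013 -0.0009 -0.0011]
 [ 0.0012 -0.2663  0.9639 -0.1801]
 [ 0.      0.      0.      1.    ]]
```

View pics/w2.png

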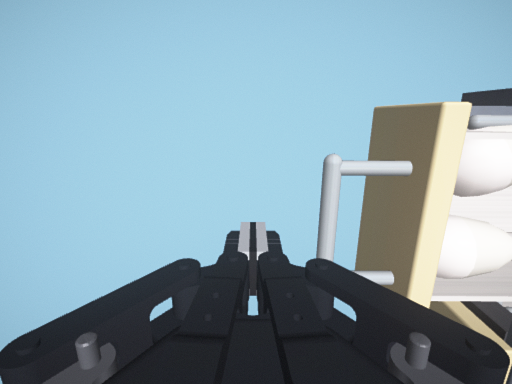

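The closed fingers stand in front of the bar, centred along it (bar at px column ~330). Pushing.

>>> {"op": "step_arm", "data": {
  "targets": "0 15 0 0;0 22 0 0;0 28 0 0;0 34 0 0;0 42 0 0;0 50 0 0;0 58 0 0;0 66 0 0;0 72 0 0;0 76 0 0;0 76 0 0"
}}

```text
t: 4.8
tcp_pos: [0.5951, 0.1155, 0.0518]
tool_rot: [0.667, 0.745, 0.0, 0.0]
force: [-0.3, -0.2, 0.6]
finger_gap: 0.001
gripper_force: 0.0
```

>>> {"op": "step_arm", "data": {
  "targets": "0 2 0 0;0 4 0 0;0 6 0 0;0 6 0 0"
}}

```text
t: 5.2
tcp_pos: [0.6007, 0.1162, 0.0519]
tool_rot: [0.667, 0.745, 0.0, 0.0]
force: [0.1, -0.5, -0.3]
finger_gap: 0.001
gripper_force: 0.0
```

>>> {"op": "step_arm", "data": {
  "targets": "0 2 0 0;0 4 0 0;0 6 0 0;0 6 0 0"
}}

```text
t: 5.6
tcp_pos: [0.6061, 0.1168, 0.0517]
tool_rot: [0.667, 0.745, -0.0, -0.0]
force: [-0.2, -0.1, 1.4]
finger_gap: -0.003
gripper_force: 0.5
```

```bash
python3 m.py w3.png
```

```text
t 5.6 tcp [0.6061 0.1168 0.0517] tool y heading 6.394645629022589 z [-0.0008  0.     -1.    ] q [ 0.0096  0.7008  1.5634  0.      0.8782 -0.102 ]
wrist lamp_drawer_pull [192.8 226.5] 0.57 [0.5676 0.1111 0.072 ]
scene lamp_drawer_pull [340.8 157.7] 0.9 [0.5709 0.1104 0.072 ]
scene holder_drawer_pull [284.9 193.9] 0.86 [ 0.6444 -0.0368  0.072 ]
side lamp_drawer_pull [230.2 284. ] 0.73 [0.5714 0.1135 0.072 ]
side holder_drawer_pull [234.2 213.2] 0.79 [ 0.6471 -0.0272  0.072 ]
lamp_drawer_pull [0.5698 0.1117 0.0715]
holder_drawer_pull [ 0.6461 -0.0331  0.0693]
[[ 0.001  -0.9639 -0.2663  0.0671]
 [ 1.      0.0013 -0.0009 -0.0011]
 [ 0.0012 -0.2663  0.9639 -0.1801]
 [ 0.      0.      0.      1.    ]]
```

View pics/w3.png

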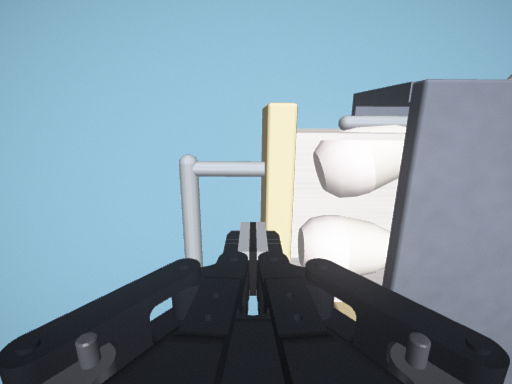

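The fingers are now between bar (col 190) and front plate (col 265), and the drawer has hardly moved: the tips passed the bar without a load showing. They now sit against the front plate, so I'll push on it carefully.

>>> {"op": "step_arm", "data": {
  "targets": "0 3 0 0;0 6 0 0;0 10 0 0;0 14 0 0;0 18 0 0"
}}

```text
t: 6.55
tcp_pos: [0.6246, 0.1188, 0.0517]
tool_rot: [0.667, 0.745, -0.0, -0.0]
force: [-1.0, -0.2, 0.4]
finger_gap: 0.002
gripper_force: 0.9
```

```bash
python3 m.py w4.png; python3 -c "
import cv2;a=cv2.imread('pics/w4.png')
from h import *
s,b=snap('side');b=cv2.cvtColor(b,cv2.COLOR_RGB2BGR)[180:330,150:350]
import numpy as np
cv2.imwrite('pics/w4b.png',np.hstack([cv2.resize(a,(400,300)),cv2.resize(b,(400,300))]))"
```

```text
t 6.55 tcp [0.6246 0.1188 0.0517] tool y heading 6.3976466458100205 z [-0.0001 -0.0001 -1.    ] q [ 0.0126  0.7194  1.514  -0.0001  0.9082 -0.099 ]
wrist lamp_drawer_pull [193.8 226.3] 0.67 [0.5866 0.1133 0.072 ]
scene lamp_drawer_pull [343.7 162.4] 0.74 [0.585  0.1131 0.072 ]
scene lamp_drawer_pull [283.5 189.7] 0.62 [ 0.6331 -0.0374  0.072 ]
scene holder_drawer_pull [287.2 190. ] 0.67 [ 0.6353 -0.0296  0.072 ]
side lamp_drawer_pull [221.6 281.5] 0.96 [0.5874 0.1167 0.072 ]
side holder_drawer_pull [239.1 213.9] 0.94 [ 0.6374 -0.0305  0.072 ]
side holder_drawer_pull [220.1 282. ] 0.51 [0.5892 0.1188 0.072 ]
lamp_drawer_pull [0.5866 0.1143 0.0723]
holder_drawer_pull [ 0.6366 -0.0297  0.0736]
[[ 0.001  -0.9639 -0.2663  0.0671]
 [ 1.      0.0013 -0.0009 -0.0011]
 [ 0.0012 -0.2663  0.9639 -0.1801]
 [ 0.      0.      0.      1.    ]]
```

View pics/w4b.png

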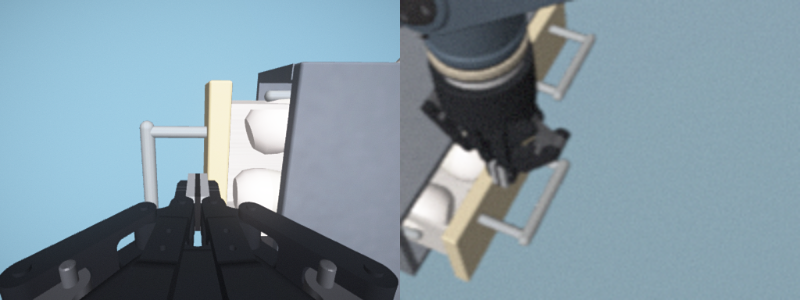

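The plate is being pushed: the drawer moved 19 mm with the tool. About 36–42 mm remain.

>>> {"op": "step_arm", "data": {
  "targets": "0 5 0 0;0 10 0 0;0 15 0 0;0 20 0 0;0 25 0 0;0 29 0 0;0 32 0 0;0 32 0 0"
}}

```text
t: 7.85
tcp_pos: [0.6572, 0.1224, 0.0519]
tool_rot: [0.667, 0.745, 0.001, 0.001]
force: [0.3, 0.1, -0.4]
finger_gap: 0.002
gripper_force: 0.0
```

>>> {"op": "step_arm", "data": {
  "targets": "0 2 0 0;0 4 0 0;0 4 0 0"
}}

```text
t: 8.15
tcp_pos: [0.6603, 0.1228, 0.0519]
tool_rot: [0.667, 0.745, 0.0, 0.0]
force: [-0.7, 0.2, -0.2]
finger_gap: 0.001
gripper_force: 0.4
```

>>> {"op": "step_arm", "data": {
  "targets": "0 1 0 0;0 2 0 0;0 2 0 0"
}}

```text
t: 8.45
tcp_pos: [0.6621, 0.123, 0.0518]
tool_rot: [0.667, 0.745, 0.0, 0.0]
force: [-1.7, -0.8, 0.6]
finger_gap: 0.002
gripper_force: 0.6
```

>>> {"op": "step_arm", "data": {
  "targets": "0 1 0 0;0 2 0 0;0 2 0 0"
}}

```text
t: 8.75
tcp_pos: [0.6643, 0.1233, 0.0519]
tool_rot: [0.667, 0.745, 0.0, 0.0]
force: [-1.6, -0.8, -0.4]
finger_gap: 0.001
gripper_force: 0.5
```

>>> {"op": "step_arm", "data": {
  "targets": "0 1 0 0;0 2 0 0;0 2 0 0"
}}

```text
t: 9.05
tcp_pos: [0.6644, 0.1233, 0.0518]
tool_rot: [0.666, 0.746, -0.001, -0.001]
force: [-4.2, -1.0, 3.5]
finger_gap: 0.003
gripper_force: 2.4
```

>>> {"op": "step_arm", "data": {
  "targets": "0 1 0 0;0 2 0 0;0 2 0 0"
}}

```text
t: 9.35
tcp_pos: [0.6644, 0.1234, 0.0517]
tool_rot: [0.666, 0.746, -0.003, -0.003]
force: [-8.0, -2.0, 5.3]
finger_gap: 0.001
gripper_force: 4.1
```

It has hit its stop: force rises and the position holds. Back off slightly, lift, and move over the other handle.

>>> {"op": "step_arm", "data": {
  "targets": "0 -9 0 0;0 -9 0 0;0 -9 -50 0;0 -9 -110 0;-50 -40 -110 0;-100 -40 -110 0;-148 -42 -110 0;-148 -42 -110 0;-148 -42 -110 0"
}}

```text
t: 10.25
tcp_pos: [0.6438, -0.0299, 0.1621]
tool_rot: [0.668, 0.744, 0.001, 0.001]
force: [0.1, 0.3, 0.3]
finger_gap: 0.002
gripper_force: 0.0
```

>>> {"op": "step_arm", "data": {
  "targets": "0 0 0 0;0 0 0 0;0 0 0 0;0 0 0 0",
  "gripper": 0.6
}}

```text
t: 10.65
tcp_pos: [0.6427, -0.0267, 0.1617]
tool_rot: [0.666, 0.746, 0.0, -0.0]
force: [-0.2, 0.6, -0.3]
finger_gap: 0.4
gripper_force: 0.0
```

```bash
python3 m.py w5.png
```

```text
t 10.65 tcp [ 0.6427 -0.0267  0.1617] tool y heading 6.50329127248681 z [-0.0001  0.0001 -1.    ] q [-0.215   0.5877  1.4163  0.0001  1.1377 -0.3285]
wrist lamp_drawer_pull [252.8  22. ] 0.91 [0.625  0.1174 0.072 ]
wrist holder_drawer_pull [252.3 186.9] 0.86 [ 0.6417 -0.0316  0.072 ]
scene lamp_drawer_pull [348.2 175.4] 0.73 [0.6218 0.1129 0.072 ]
scene holder_drawer_pull [286.7 192.5] 0.92 [ 0.6415 -0.0321  0.072 ]
side lamp_drawer_pull [201.6 272.5] 0.85 [0.6288 0.1189 0.072 ]
side holder_drawer_pull [236.  213.9] 0.74 [ 0.643  -0.0274  0.072 ]
lamp_drawer_pull [0.6254 0.1162 0.0738]
holder_drawer_pull [ 0.6422 -0.0308  0.0708]
[[ 0.001  -0.9639 -0.2663  0.0671]
 [ 1.      0.0013 -0.0009 -0.0011]
 [ 0.0012 -0.2663  0.9639 -0.1801]
 [ 0.      0.      0.      1.    ]]
```

View pics/w5.png

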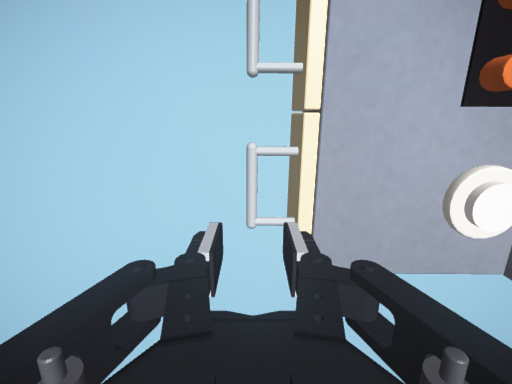

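Both fronts are now flush and the holder bar (col 252, rows 147–225) lies midway between the fingers. Descend and grasp.

>>> {"op": "step_arm", "data": {
  "targets": "-4 0 40 0;-4 0 80 0;-4 0 100 0;-4 0 109 0;-4 0 109 0"
}}

```text
t: 11.6
tcp_pos: [0.6424, -0.0319, 0.0516]
tool_rot: [0.667, 0.745, -0.001, -0.001]
force: [-0.5, -0.4, 0.7]
finger_gap: 0.397
gripper_force: 0.0
```

>>> {"op": "step_arm", "data": {
  "targets": "0 0 0 0;0 0 0 0;0 0 0 0;0 0 0 0;0 0 0 0;0 0 0 0",
  "gripper": 1,
  "squeeze": 50
}}

```text
t: 12.2
tcp_pos: [0.6432, -0.032, 0.0531]
tool_rot: [0.667, 0.745, 0.0, 0.0]
force: [0.1, -0.0, -0.0]
finger_gap: 0.002
gripper_force: 0.0
```

The fingers closed fully without gripping the bar, which suggests the real fingertips are higher than the reading. I'll check the side view with the reported TCP projected into it.

Run:
```python
from h import *
out=[]
for n in("side","wrist"):
    s,im=snap(n);im=cv2.cvtColor(im,cv2.COLOR_RGB2BGR).copy();f,cx,cy,E=cam(n,s);I=np.linalg.inv(E)
    def pr(P):
        p=I@np.array([*P,1]);return p[0]/p[2]*f+cx,p[1]/p[2]*f+cy
    t=s["tcp_pos"];k=4 if n=="side" else 1
    u=pr(t)
    x0,y0=(u[0]-50,u[1]-50) if k==4 else (112,60)
    x0,y0=int(x0),int(y0)
    c=cv2.resize(im[y0:y0+400//k,x0:x0+400//k],(400,400),interpolation=cv2.INTER_CUBIC)
    for P,col in((t,(0,0,255)),(t+[0,0,.019],(0,255,0)),(t+[0,0,.04],(255,0,0))):
        a=pr(P);cv2.circle(c,(int((a[0]-x0)*k),int((a[1]-y0)*k)),3,col,-1)
    out.append(c);print(n,u,f)
cv2.imwrite("pics/c.png",np.hstack(out))
```

```text
side (np.float64(237.3091254851656), np.float64(217.9096315831352)) 373.8711366140555
wrist (np.float64(254.27828329823862), np.float64(213.20644548317372)) 272.4548218031717
```

View pics/c.png

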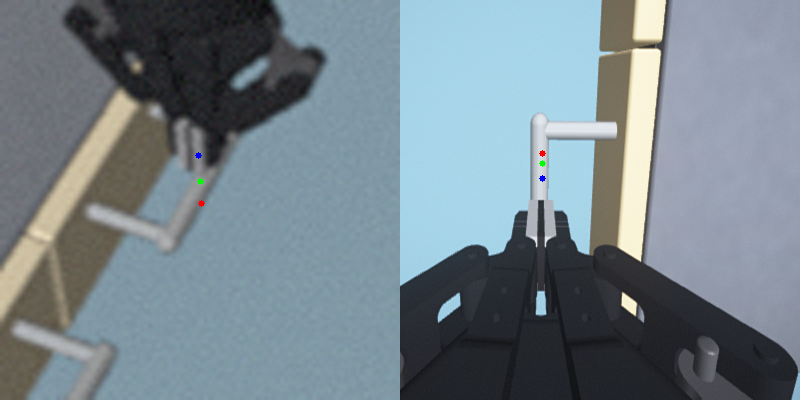

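The wrist crop is vertically stretched, but the side view is true to scale. It shows the fingertips about 30 mm above the reported TCP, just over the bar, which explains the pass-over. I'll open above the bar and regrasp about 29 mm lower.

>>> {"op": "step_arm", "data": {
  "targets": "0 0 -25 0;0 0 -25 0;0 0 -25 0;0 0 -25 0",
  "gripper": 0.6
}}

```text
t: 12.7
tcp_pos: [0.6425, -0.0319, 0.0771]
tool_rot: [0.667, 0.745, -0.0, -0.001]
force: [-0.0, 0.4, 0.1]
finger_gap: 0.402
gripper_force: 0.0
```

>>> {"op": "step_arm", "data": {
  "targets": "0 0 10 0;0 0 20 0;0 0 30 0;0 0 38 0;0 0 46 0;0 0 54 0;0 0 54 0"
}}

```text
t: 13.4
tcp_pos: [0.6421, -0.0318, 0.0223]
tool_rot: [0.667, 0.745, -0.001, -0.001]
force: [-0.4, 1.0, -0.3]
finger_gap: 0.404
gripper_force: 0.0
```

>>> {"op": "step_arm", "data": {
  "targets": "0 0 0 0;0 0 0 0;0 0 0 0;0 0 0 0;0 0 0 0;0 0 0 0",
  "gripper": 1,
  "squeeze": 50
}}

```text
t: 14.0
tcp_pos: [0.6421, -0.0321, 0.0242]
tool_rot: [0.666, 0.746, -0.001, -0.001]
force: [-5.5, -1.7, 4.4]
finger_gap: 0.109
gripper_force: 49.2
```

Gripped (about 10 mm gap, 49 N). Pull.

>>> {"op": "step_arm", "data": {
  "targets": "0 -5 0 0;0 -12 0 0;0 -22 0 0;0 -32 0 0;0 -42 0 0;0 -52 0 0;0 -62 0 0;0 -72 0 0;0 -82 0 0;0 -92 0 0;0 -100 0 0;0 -100 0 0"
}}

```text
t: 15.2
tcp_pos: [0.5408, -0.0429, 0.0241]
tool_rot: [0.666, 0.746, -0.001, -0.002]
force: [-1.7, 3.0, 6.5]
finger_gap: 0.108
gripper_force: 49.8
```

>>> {"op": "step_arm", "data": {
  "targets": "0 0 0 0;0 0 0 0;0 0 0 0;0 0 0 0",
  "gripper": 0.6
}}

```text
t: 15.6
tcp_pos: [0.5436, -0.0434, 0.0235]
tool_rot: [0.666, 0.746, -0.0, -0.0]
force: [-0.1, 0.2, -0.6]
finger_gap: 0.4
gripper_force: 0.0
```

>>> {"op": "step_arm", "data": {
  "targets": "0 0 -30 0;0 0 -70 0;0 0 -120 0;0 -20 -170 0;0 -50 -200 0;0 -50 -200 0"
}}

```text
t: 16.2
tcp_pos: [0.4935, -0.0492, 0.2282]
tool_rot: [0.667, 0.745, 0.001, 0.003]
force: [0.4, 0.3, 0.0]
finger_gap: 0.402
gripper_force: 0.0
```

```bash
python3 m.py w6.png
python3 - <<'E'
from h import *
a=cv2.imread('pics/w6.png');s,b=snap("side");b=cv2.cvtColor(b,cv2.COLOR_RGB2BGR)
for n in("scene","side"):
    snap(n)
    for k in manip.mark_of(n,"lamp")[:2]:print(n,k["p"],atz(n,k["position"],0))
cv2.imwrite("pics/f.png",cv2.resize(np.hstack([a,b]),(800,300),interpolation=cv2.INTER_AREA))
E
```

```text
t 16.2 tcp [ 0.4935 -0.0492  0.2282] tool y heading 6.383418142922138 z [ 0.006  -0.0028 -1.    ] q [-0.3247  0.3072  1.7122 -0.0008  1.1156 -0.4357]
wrist lamp_drawer_pull [385.1  36.2] 0.83 [0.6223 0.1161 0.072 ]
wrist holder_drawer_pull [291.5 169.6] 0.78 [ 0.5417 -0.0444  0.072 ]
scene lamp_drawer_pull [347.2 178. ] 0.95 [0.6282 0.1087 0.072 ]
scene holder_drawer_pull [271.5 157.9] 0.9 [ 0.5428 -0.0457  0.072 ]
side lamp_drawer_pull [203.7 275.6] 0.69 [0.6219 0.1223 0.072 ]
side holder_drawer_pull [282.2 228.9] 0.76 [ 0.5433 -0.0393  0.072 ]
lamp_drawer_pull [0.6244 0.1162 0.0636]
holder_drawer_pull [ 0.5426 -0.0441  0.069 ]
[[ 0.001  -0.9639 -0.2663  0.0671]
 [ 1.      0.0013 -0.0009 -0.0011]
 [ 0.0012 -0.2663  0.9639 -0.1801]
 [ 0.      0.      0.      1.    ]]
scene 0.86 [ 0.56414698 -0.33664066  0.        ]
side 0.68 [ 0.5588037  -0.34300174  0.        ]
```

View pics/f.png

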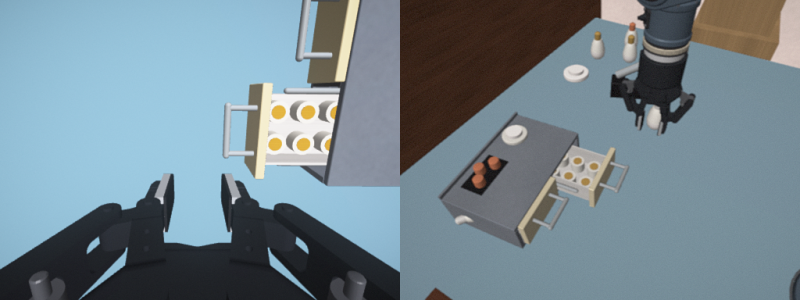

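The right-hand drawer is out by about 100 mm with its bar at px (230,130). The left drawer is shut, the lamp hasn't moved and the arm is clear. Handing in.

```bash
python3 -c "
from station import manip
print(manip.sign_off())"
```

```text
the job is handed in; nothing more can be done
None
```

The left drawer is pushed fully home, and the right drawer is pulled out about 100 of 120 mm by its handle and left open. The lamp did not move, and the job was handed in at about 16 s.

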